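# Load the full grinding cup on the splined cup mill

### The arm

A 7-joint arm with a two-finger parallel gripper is mounted at the origin on the work surface. World frame = base frame: x ahead of the robot, y to its left, z up, the work surface at z = 0. Lengths are in m, angles in rad, forces in N, time in s.
With the tool pointing down it reaches from about 0.425 to 0.925 m from the base axis. Payload 6.8 kg.
Tool frame: the origin (TCP) lies midway between the tips of the shut fingers; the grasp point (between the pads) lies 19 mm behind it (hold_point_z is the distance from the TCP to the grasp point, in m); y points along the fingers, x is the direction in which the jaws open and shut, and the axes are right-handed (so a half turn about y gives the same grasp; the last joint's range is limited). The gripper opens to 85 mm and grips with 20 to 120 N. Pads are 22 mm wide; open, the fingers measure 114 mm over their backs; the gripper's body (76 mm by 85 mm) begins 54 mm behind the grasp point. The pads swing forward as they close: fully open they stand 13 mm farther back than shut.
Start: joints at [1.126, 0.477, 0.022, 1.555, -0.011, 1.109, -0.083], TCP at [0.223, -0.637, 0.231] pointing down, gripper open.
Joint ranges: [-2.96, 2.96], [-0.34, 2.1], [-1.41, 1.46], [0.24, 2.44], [-1.37, 4.51], [0.17, 1.92], [-2.96, 2.96]. Speed limits (rad/s): [2.39, 2.39, 3.14, 3.14, 3.14, 3.14, 3.14].

### API

Orientations are given as a unit quaternion [x, y, z, w].
In Python, from bench import movep, movel, goto_joints, open_gripper, gripper_close, pause, ik, capture, get_calibration, Unreachable, finish_job, read_time_s, read_qpos, read_joint_vel, read_joint_torque, read_ee_pos, read_tool_rot, read_wrist_force, read_ft_torque, read_finger_gap, hold_point_z gives the robot as it stands. Calls block until the motion is done:
- movep(position, orientation): joint-space move of the TCP to a pose.
- movel(position, rot=None, velocity=0.15): straight line of the TCP; rot=None keeps the orientation; velocity is the mean speed in m/s.
- goto_joints(angles): joint-space move.
- open_gripper() and gripper_close(squeeze=None): open the fingers fully, or close them until they stop; squeeze is the grip in N (None keeps the last).
- pause(seconds).
- ik(position, orientation): joint angles nearest the present ones, or None.
- capture(name): name is "side" or "top"; returns (picture, depth): 480x640x3 uint8, red, green, blue; 480x640 float32, m along the optical axis (not along the pixel's ray), 0 where there is no reading.
- get_calibration(name): a dict with "camera_matrix" (3x3 intrinsics, pixels), "distortion" ([k1, k2, p1, p2, k3] as OpenCV has them; the pictures are not rectified), "extrinsics" (4x4, takes a point from camera to world coordinates). Camera axes: x right, y up, looking along -z (the intrinsics and any distortion apply to the point x, -y, -z); pixel columns grow to the right and rows downward; lengths in m; the calibration is good to about 2 mm. A picture is of the moment at which its call begins. get_calibration takes no time and is no camera call.
A pose or a line that the arm cannot do raises Unreachable and nothing moves.
- finish_job(): hands the job in, once; it reports no verdict.
Readings, each from a call of its own:
- read_time_s(): time.
- read_qpos(): joint angles.
- read_joint_vel(): joint speeds.
- read_joint_torque(): joint torques, N m.
- read_ee_pos(): TCP position.
- read_tool_rot(): TCP orientation.
- read_wrist_force(): force on the tool from outside, world axes, zero at the start.
- read_ft_torque(): the same for the moment, N m.
- read_finger_gap(): finger opening in m.
Only numpy, scipy, OpenCV 4.12 (cv2) and the standard library are available. Lean on these libraries where they do the work, as an engineer would, in place of code of your own. Each camera call takes 0.05 s, during which the arm holds its last target. There are 200 camera calls.

### The job

One of the three sealed grinding cups is full and the other two are empty; you can only tell by lifting them. Put the full one on the cup mill, working it round until the splines mesh and its lid sits fully home on the seat, without hammering the teeth, and let go. Leave the empty cups standing on the trolley and do not disturb the other samples and tools.

Things in the scene. Friction and masses are not known exactly. Their poses are not given: they have to be found in the camera images.
- cup_a: Sealed grinding cup standing lid down, one of three alike. Upwards: white round lid 66 mm across, 26 high; cream round body 61 across, 22 high; cream hexagonal grip 50 across flats, 46 high, flats 29 wide; 94 mm high in all. Opaque, red seal strip at one side. Origin: centre of the lid's underside, z up the cup, x square to one pair of flats (the others follow every 60 degrees).
- cup_b: Same as cup_a. In the lid's underside of each cup is a splined steel bore, fast in the cup (it turns only with it): 23.5 mm deep, six inner teeth 5 mm wide, 25 mm between opposite tooth tips, 37 mm across the grooves. A groove lies along the cup's x axis and every 60 degrees on, so under the middle of each flat.
- cup_c: Same as cup_a. Of the three cups two are empty, about 110 g each, and one is full, about 300 g (each within a tenth); which one changes place from run to run.
- mill: Cup mill: white bench machine, 240 mm deep (x), 180 wide (y), steel deck 100 mm high, sloping grey panel on its front (-x). Fixed. Origin: centre of underside. The drive stud stands upright 30 mm behind the centre: steel, six teeth every 60 degrees, 6 mm wide, 35 across tips, 14 above the seat, bevelled at the top; then a nose 23 thick tapering to 13, ending 22 above the seat.
- seat (a point): Centre of the cup seat (flat rubber ring 72 mm across), 106 mm above the trolley on the stud's axis. A cup goes on lid down: over the nose, it stops on the stud's teeth 11 to 14 mm high, and goes home (its origin here) only with its grooves over the teeth within 5 degrees; play 1 mm. The stud stands at any angle, not told; motor drag holds it (0.4 Nm), so a meshed cup can turn it.
- jar: Bystander: empty glass jar with gold-coloured lid, 80 mm across and 110 mm high. Origin: centre of underside.
- pot_yellow: Bystander: sample pot with yellow contents and white lid, 69 mm across and 69 mm high. Origin: centre of underside.
- pot_amber: Bystander: sample pot with dark amber contents and white lid, 69 mm across and 69 mm high. Origin: centre of underside.
- pot_pale: Bystander: sample pot with pale contents and white lid, 69 mm across and 69 mm high. Origin: centre of underside.
- refractometer: Bystander: hand refractometer lying on the trolley, 175 mm long, blue head, black rubber barrel. Origin: middle of the underside.
- spatula: Bystander: spatula about 200 mm long lying flat on the trolley.
- spare_lid: Bystander: loose white screw lid, 66 mm across and 16 mm high. Origin: centre of underside.
Things that resemble listed ones, but are neither listed nor needed, are in the scene too. What is shaped like the cup_a but blue is not meant.

How it is judged:
At the end, for the whole second after the job is handed in: The full cup (told by its weight on the seat) sits on the drive stud, centred within 3 mm, its lid within 3 mm of the seat and upright within 3 degrees, released and at rest; both empty cups stand upright on the trolley, at rest (((horizontal distance between cup_a and seat below 0.003 m and z of cup_a in the frame of seat between -0.003 and 0.003 m and angle between cup_a's own z axis and vertical below 0.06 rad and contact force between cup_a and mill above 1.8 N and angle between each of cup_b, cup_c's own z axis and vertical below 0.1 rad and height (world z) of cup_b between -0.006 and 0.006 m and height (world z) of cup_c between -0.006 and 0.006 m) or (horizontal distance between cup_b and seat below 0.003 m and z of cup_b in the frame of seat between -0.003 and 0.003 m and angle between cup_b's own z axis and vertical below 0.06 rad and contact force between cup_b and mill above 1.8 N and angle between each of cup_a, cup_c's own z axis and vertical below 0.1 rad and height (world z) of cup_a between -0.006 and 0.006 m and height (world z) of cup_c between -0.006 and 0.006 m) or (horizontal distance between cup_c and seat below 0.003 m and z of cup_c in the frame of seat between -0.003 and 0.003 m and angle between cup_c's own z axis and vertical below 0.06 rad and contact force between cup_c and mill above 1.8 N and angle between each of cup_a, cup_b's own z axis and vertical below 0.1 rad and height (world z) of cup_a between -0.006 and 0.006 m and height (world z) of cup_b between -0.006 and 0.006 m)) and linear speed of each of cup_a, cup_b, cup_c below 0.02 m/s); the robot touches nothing.
It fails at once if the splines are hammered: more than 80 N between a cup and the mill or its stud (contact force between any of cup_a, cup_b, cup_c and mill above 80 N).
It fails at once if a bystander (jar, sample pot, refractometer, spatula or spare lid) is moved by more than 30 mm (distance of any of jar, pot_yellow, pot_amber, pot_pale, refractometer, spatula, spare_lid from where it was at the start of the episode above 0.03 m).
It also fails if it takes over 61 s, if anything falls off the work surface, if the arm or the gripper's body presses on something with over 40 N, if the wrist force passes 120 N, or if a joint passes its speed limit or range.

## Working session

There is one attempt and no reset: what is moved stays moved. The work goes in short steps, each a Python script; the robot and the scene stay as the last script left them, time stands still between calls to the robot, and variables do not carry over. Pictures are saved under pics/ and viewed, on a budget of 10 in all, crops included, one or two more only if the job needs it, and the job is handed in when it is done.

```bash
ls; mkdir -p pics
cat > h.py <<'E'
import numpy as np, cv2
from bench import *
def world(name,depth,u,v):
    c=get_calibration(name);K=np.array(c["camera_matrix"]);D=np.array(c["distortion"]);T=np.array(c["extrinsics"])
    p=cv2.undistortPoints(np.array([[[u,v]]],float),K,D)[0,0];d=depth[int(round(v)),int(round(u))]
    return (T@np.array([p[0]*d,-p[1]*d,-d,1]))[:3]
def cloud(name,depth):
    c=get_calibration(name);K=np.array(c["camera_matrix"]);D=np.array(c["distortion"]);T=np.array(c["extrinsics"])
    v,u=np.mgrid[0:480,0:640];p=cv2.undistortPoints(np.stack([u,v],-1).reshape(-1,1,2).astype(float),K,D)[:,0]
    d=depth.reshape(-1);P=np.stack([p[:,0]*d,-p[:,1]*d,-d,np.ones_like(d)],1)@T.T
    P=P[:,:3];P[d==0]=np.nan
    return P.reshape(480,640,3)
E
python3 - <<'E'
from h import *
for n in("side","top"):
    p,d=capture(n);cv2.imwrite(f"pics/{n}0.png",p[:,:,::-1]);np.save(n+"0.npy",d);np.save(n+"0p.npy",p)
    T=np.array(get_calibration(n)["extrinsics"]);print(n,T.round(3).tolist(),get_calibration(n)["camera_matrix"])
print(read_time_s(),read_tool_rot(),read_wrist_force(),hold_point_z if not callable(hold_point_z) else hold_point_z())
E
```

```text
pics
side [[-0.917, 0.218, -0.334, 0.058], [-0.398, -0.543, 0.739, 0.997], [-0.02, 0.811, 0.585, 0.887], [0.0, 0.0, 0.0, 1.0]] [[593.202711     0.         318.89965632]
 [  0.         593.202711   244.7576183 ]
 [  0.           0.           1.        ]]
top [[0.024, 0.991, -0.132, 0.336], [-1.0, 0.022, -0.019, -0.017], [-0.016, 0.132, 0.991, 1.467], [0.0, 0.0, 0.0, 1.0]] [[551.78733167   0.         325.02898348]
 [  0.         551.78733167 241.03564093]
 [  0.           0.           1.        ]]
0.1 [-0.57644111  0.40960062 -0.4086289   0.57703154] [-0.26290068 -0.10138554  0.5779152 ] 0.0187
```

View pics/top0.png

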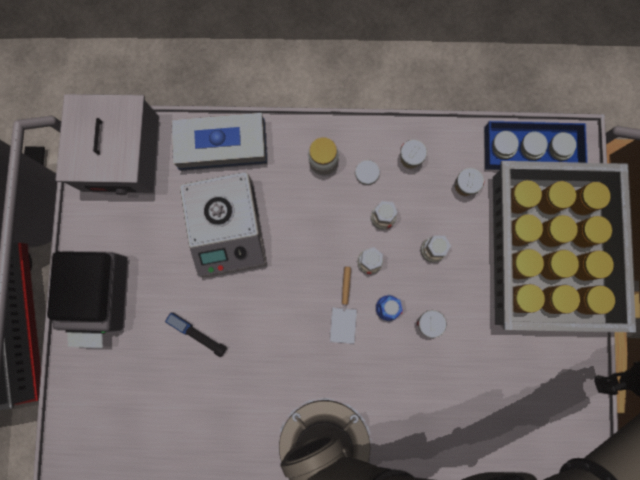

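View pics/side0.png

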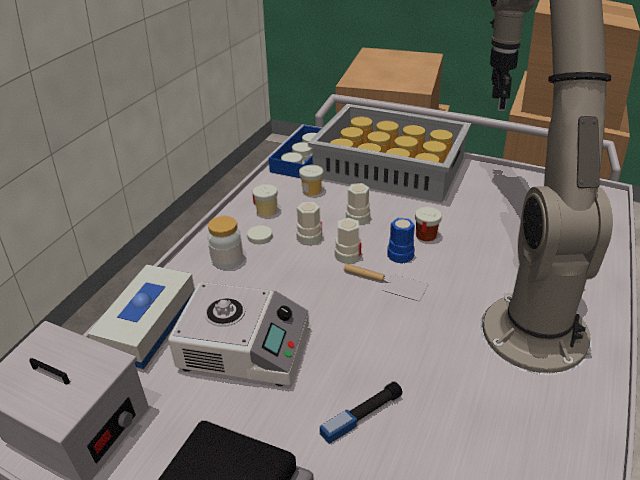

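Run:
```python
from h import *
from scipy.spatial.transform import Rotation as R
print(R.from_quat(read_tool_rot()).as_matrix().round(3))
d=np.load("top0.npy");P=cloud("top",d)
# blobs of height 
for lo,hi in((.085,.103),(.104,.135),(.06,.08)):
    m=((P[:,:,2]>lo)&(P[:,:,2]<hi)).astype(np.uint8)
    n,l,s,c=cv2.connectedComponentsWithStats(m)
    for i in range(1,n):
        if s[i,4]>60: print(lo,c[i].round(),s[i].tolist(),np.median(P[l==i],0).round(3))
```

```text
[[ 0.33  -0.001  0.944]
 [-0.944  0.001  0.331]
 [-0.002 -1.    -0.   ]]
0.085 [ 26. 131.] [18, 118, 19, 43, 178] [0.808 0.807 0.097]
0.085 [126. 166.] [66, 119, 82, 68, 274] [0.678 0.487 0.094]
0.085 [636. 133.] [630, 128, 10, 12, 63] [ 0.821 -0.794  0.089]
0.085 [216. 136.] [209, 130, 15, 13, 123] [0.787 0.3   0.09 ]
0.085 [323. 162.] [310, 153, 28, 15, 78] [0.719 0.018 0.089]
0.085 [ 18. 180.] [15, 162, 6, 37, 67] [0.657 0.813 0.1  ]
0.085 [617. 240.] [575, 171, 49, 152, 545] [ 0.536 -0.731  0.093]
0.085 [220. 216.] [180, 173, 80, 86, 4324] [0.569 0.274 0.098]
0.085 [527. 194.] [513, 180, 29, 29, 602] [ 0.65  -0.499  0.098]
0.085 [561. 195.] [547, 181, 29, 28, 595] [ 0.65  -0.586  0.097]
0.085 [595. 195.] [581, 182, 29, 28, 613] [ 0.65  -0.673  0.098]
0.085 [386. 211.] [375, 201, 22, 21, 331] [ 0.598 -0.142  0.093]
0.085 [ 13. 227.] [10, 207, 6, 40, 77] [0.536 0.813 0.1  ]
0.085 [528. 228.] [513, 215, 30, 28, 621] [ 0.561 -0.499  0.097]
0.085 [562. 229.] [548, 215, 29, 29, 615] [ 0.561 -0.586  0.098]
0.085 [597. 230.] [582, 216, 30, 29, 627] [ 0.561 -0.674  0.097]
0.085 [438. 246.
[... 1936 characters left out ...]
.559  0.07 ]
0.06 [582. 233.] [578, 218, 14, 27, 104] [ 0.554 -0.647  0.071]
0.06 [229. 260.] [194, 239, 70, 34, 745] [0.467 0.258 0.069]
0.06 [516. 266.] [512, 251, 17, 27, 65] [ 0.463 -0.472  0.073]
0.06 [583. 266.] [578, 251, 15, 28, 104] [ 0.47  -0.646  0.07 ]
0.06 [116. 293.] [109, 253, 12, 79, 241] [0.376 0.54  0.069]
0.06 [549. 267.] [545, 253, 18, 26, 94] [ 0.467 -0.559  0.07 ]
0.06 [550. 300.] [546, 285, 16, 29, 91] [ 0.384 -0.558  0.072]
0.06 [585. 300.] [580, 286, 16, 29, 109] [ 0.383 -0.646  0.07 ]
0.06 [432. 323.] [418, 310, 28, 28, 597] [ 0.32  -0.263  0.068]
0.06 [ 84. 339.] [65, 331, 39, 17, 542] [0.258 0.616 0.068]
0.06 [320. 428.] [297, 423, 49, 20, 116] [0.06  0.01  0.066]
```

Run:
```python
from h import *
t=np.load("top0p.npy");s=np.load("side0p.npy")
def tile(im,u,v,r): return cv2.resize(im[v-r:v+r,u-r:u+r],(264,264),interpolation=cv2.INTER_CUBIC)
a=np.hstack([tile(t,386,213,18),tile(t,438,248,18),tile(t,372,260,18)])
b=np.hstack([tile(t,217,210,20),tile(s,225,308,28),tile(s,335,225,50)])
cv2.imwrite("pics/crop1.png",np.vstack([a,b])[:,:,::-1])
# hex fit from top depth, nose
d=np.mean([capture("top")[1] for _ in range(5)],0);P=cloud("top",d);np.save("Ptop.npy",P)
for c in((.598,-.142),(.512,-.275),(.476,-.109)):
    m=(abs(P[:,:,2]-.094)<.006)&(np.hypot(P[:,:,0]-c[0],P[:,:,1]-c[1])<.04)
    X=P[m][:,:2];hl=cv2.convexHull((X*1e4).astype(np.float32)[:,None])[:,0]/1e4
    (cc,r)=cv2.minEnclosingCircle(hl.astype(np.float32))
    ctr=(X.min(0)+X.max(0))/2
    best=[]
    for th in range(60):
        ax=np.deg2rad(th+60*np.arange(3));n=np.stack([np.cos(ax),np.sin(ax)])
        pr=X@n;w=np.percentile(pr,99.5,axis=0)-np.percentile(pr,.5,axis=0);best.append(w.mean())
    print(m.sum(),X.mean(0).round(4),ctr.round(4),np.array(cc).round(4),r,"minwidth th",np.argmin(best),min(best),np.argmax(best),max(best))
m=(P[:,:,2]>.117)&(np.hypot(P[:,:,0]-.586,P[:,:,1]-.28)<.03);print("nose/teeth",m.sum(),P[m].mean(0),P[m].max(0))
m=(abs(P[:,:,2]-.1)<.003)&(np.hypot(P[:,:,0]-.57,P[:,:,1]-.28)<.2)
r=cv2.minAreaRect((P[m][:,:2]*1e3).astype(np.float32));print("deck",r)
```

```text
319 [ 0.5977 -0.1419] [ 0.5982 -0.1415] [ 0.5981 -0.1417] 0.027386892586946487 minwidth th 57 0.04829930232074051 27 0.05163927688106588
350 [ 0.5129 -0.2748] [ 0.5134 -0.275 ] [ 0.5127 -0.275 ] 0.02859003096818924 minwidth th 1 0.049202465640808296 33 0.0528878895040113
338 [ 0.4768 -0.109 ] [ 0.477  -0.1088] [ 0.477  -0.1085] 0.02758992649614811 minwidth th 23 0.04920105458298298 56 0.052562598075477945
nose/teeth 106 [0.58635152 0.28027809 0.14503237] [0.60506813 0.30114655 0.67160642]
deck ((576.5703125, 279.51348876953125), (196.03094482421875, 176.6009979248047), 11.420220375061035)
```

View pics/crop1.png

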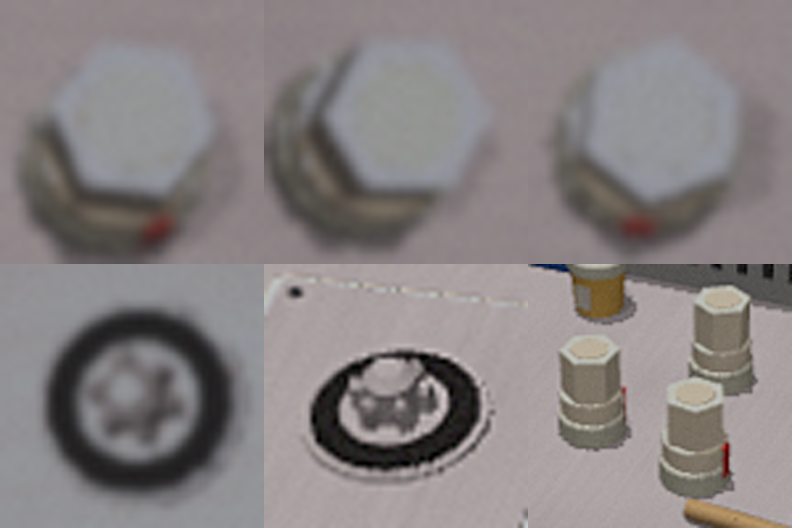

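```bash
cat >> h.py <<'E'
def proj(name,X):
    c=get_calibration(name);K=np.array(c["camera_matrix"]);D=np.array(c["distortion"]);Ti=np.linalg.inv(np.array(c["extrinsics"]))
    Y=X.reshape(-1,3)@Ti[:3,:3].T+Ti[:3,3];Y=Y*[1,-1,-1]
    return cv2.projectPoints(Y,np.zeros(3),np.zeros(3),K,D)[0][:,0].reshape(X.shape[:-1]+(2,))
def rect(name,im,c,z,half,step=.0005):
    a=np.arange(-half,half+1e-9,step);X,Y=np.meshgrid(a,a,indexing='ij')
    # rows: +x up, cols: +y left
    W=np.stack([c[0]-X,c[1]-Y,np.full_like(X,z)],-1);uv=proj(name,W).astype(np.float32)
    return cv2.remap(im,uv[...,0],uv[...,1],cv2.INTER_CUBIC)
E
python3 - <<'E'
from h import *
out=[]
for n in("top","side"):
    cs=[capture(n) for _ in range(8)];im=np.mean([c[0] for c in cs],0).astype(np.uint8);d=np.median([c[1] for c in cs],0).astype(np.float32)
    r=rect(n,im,(.586,.28),.106,.05)
    g=cv2.cvtColor(r,cv2.COLOR_RGB2GRAY);m=(g<90).astype(np.uint8)
    k,l,s,c=cv2.connectedComponentsWithStats(m);i=1+np.argmax(s[1:,4])
    ct=max(cv2.findContours((l==i).astype(np.uint8),cv2.RETR_EXTERNAL,cv2.CHAIN_APPROX_NONE)[0],key=cv2.contourArea)
    e=cv2.fitEllipse(ct);ctr=np.array([.586-(e[0][1]*.0005-.05),.28-(e[0][0]*.0005-.05)])
    print(n,"ring",ctr.round(4),np.array(e[1])*.0005)
    P=cloud(n,d);q=P[(np.hypot(P[...,0]-ctr[0],P[...,1]-ctr[1])<.022)&(P[...,2]<.14)]
    nose=q[q[:,2]>.124];print("nose",len(nose),nose.mean(0).round(4))
    rr=np.hypot(*(q[:,:2]-ctr).T);th=np.arctan2(q[:,1]-ctr[1],q[:,0]-ctr[0]);b=(rr>.0125)&(rr<.0185)
    F=np.sum((q[b,2]-q[b,2].mean())*np.exp(6j*th[b]));print("depth phase deg",np.rad2deg(np.angle(F))/6,abs(F)/b.sum(),b.sum())
    for z in(.116,.119):
      for rad in(.0135,.0155,.017):
        t=np.deg2rad(np.arange(360));W=np.stack([ctr[0]+rad*np.cos(t),ctr[1]+rad*np.sin(t),np.full(360,z)],-1)
        uv=proj(n,W).astype(np.float32);v=cv2.remap(cv2.cvtColor(im,cv2.COLOR_RGB2GRAY),uv[:,0],uv[:,1],cv2.INTER_CUBIC).ravel().astype(float)
        F=[abs(np.sum((v-v.mean())*np.exp(k*1j*t)))/360 for k in(1,2,3,5,6,7)]
        print(z,rad,"phase",round(np.rad2deg(np.angle(np.sum(v*np.exp(6j*t))))/6,1),np.round(F,1))
    out.append(cv2.resize(rect(n,im,ctr,.119,.025,.000125),(400,400)))
cv2.imwrite("pics/stud.png",np.hstack(out)[:,:,::-1]);print(read_time_s())
E
```

```text
top ring [0.5884 0.2818] [0.0708886  0.07194976]
nose 44 [0.5879 0.2808 0.1267]
depth phase deg 19.371372003859697 0.0027364450820865213 82
0.116 0.0135 phase -10.6 [9.3 1.4 0.6 6.7 3.5 2.9]
0.116 0.0155 phase -10.8 [6.9 1.6 0.4 5.1 7.  4.7]
0.116 0.017 phase -10.8 [4.4 2.3 0.6 2.9 7.7 5.1]
0.119 0.0135 phase -8.0 [11.2  2.   0.7  8.   1.5  2.5]
0.119 0.0155 phase -10.0 [9.1 2.2 0.6 6.8 4.4 4.5]
0.119 0.017 phase -10.5 [5.7 3.5 0.6 4.1 5.4 5.7]
side ring [0.5891 0.2818] [0.07110528 0.07371361]
nose 56 [0.5887 0.2838 0.1269]
depth phase deg 17.7788186951668 0.0016126020518401562 122
0.116 0.0135 phase 22.6 [16.1  1.4  8.4 10.5  0.3  4.8]
0.116 0.0155 phase -3.6 [19.3  6.5  4.1  5.7  2.9  5.7]
0.116 0.017 phase -11.9 [20.1  3.1  2.2  7.1  4.   8. ]
0.119 0.0135 phase 18.0 [12.9  3.3  7.2  9.3 11.5  2.7]
0.119 0.0155 phase 17.8 [13.3  2.9  8.3  2.9 10.9  4. ]
0.119 0.017 phase 21.4 [ 8.   1.9  5.7  5.6 10.6 10.9]
1.15
```

View pics/stud.png

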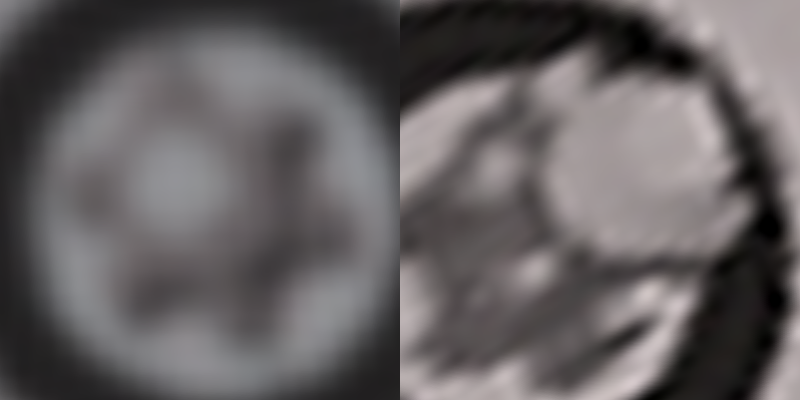

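```bash
cat >> h.py <<'E'
from scipy.spatial.transform import Rotation as R
def quat(phi):
    a=np.deg2rad(phi);c,s=np.cos(a),np.sin(a)
    return R.from_matrix(np.array([[c,0,-s],[s,0,c],[0,-1,0]])).as_quat()
CUPS={"A":((.598,-.1417),57),"B":((.5128,-.275),1),"C":((.477,-.1087),23)}
SEAT=np.array([.5885,.2818,.106]);STUD=18.5
def yaw(): m=R.from_quat(read_tool_rot()).as_matrix()[:,0];return np.rad2deg(np.arctan2(m[1],m[0]))
def F(n=10):
    f=[]
    for _ in range(n): f.append(read_wrist_force());pause(.02)
    return np.mean(f,0)
E
python3 - <<'E'
from h import *
for k,(c,y) in CUPS.items():
  for phi in range(y-180,y+180,60):
    q=ik([*c,.053],quat(phi));print(k,phi,None if q is None else np.round(q,2))
for phi in np.arange(-161.5,180,30):
    q=ik([*SEAT[:2],.16],quat(phi));print("seat",phi,None if q is None else np.round(q,2))
E
```

```text
A -123 [ 0.13  0.59  0.01  1.84 -0.01  0.71 -2.01]
A -63 [ 0.33  0.61 -0.27  1.82  0.23  0.74 -1.16]
A -3 [ 0.47  0.64 -0.46  1.81  0.38  0.78 -0.24]
A 57 [ 0.58  0.67 -0.61  1.8   0.51  0.83  0.71]
A 117 [ 0.92  0.96 -1.19  1.78  0.99  1.14  1.43]
A 177 [-0.04  0.6   0.23  1.85 -0.2   0.71 -2.89]
B -179 [ 0.18  0.57  0.27  1.93 -0.23  0.67 -2.53]
B -119 [ 0.35  0.55  0.04  1.92 -0.04  0.67 -1.66]
B -59 [ 0.51  0.56 -0.16  1.91  0.13  0.69 -0.76]
B 1 [ 0.66  0.58 -0.36  1.9   0.29  0.72  0.15]
B 61 [ 0.77  0.6  -0.51  1.89  0.42  0.75  1.09]
B 121 [ 1.2   0.91 -1.19  1.86  0.97  1.1   1.73]
C -157 [ 0.05  0.44  0.06  2.14 -0.05  0.57 -2.6 ]
C -97 [ 0.23  0.44 -0.16  2.12  0.12  0.58 -1.71]
C -37 [ 0.39  0.46 -0.35  2.11  0.27  0.61 -0.8 ]
C 23 [ 0.52  0.49 -0.51  2.1   0.39  0.64  0.14]
C 83 [ 0.6   0.51 -0.61  2.1   0.47  0.67  1.11]
C 143 [ 1.    0.78 -1.19  2.08  0.93  0.96  1.79]
seat -161.5 [ 0.21  0.83 -1.19  1.62  0.8   1.26  2.32]
seat -131.5 [-1.11  0.66  0.85  1.72 -0.56  1.03 -2.36]
seat -101.5 [-0.06  0.61 -0.7   1.64  0.44  1.05 -2.66]
seat -71.5 [-0.05  0.61 -0.71  1.64  0.45  1.06 -2.14]
seat -41.5 [ 0.06  0.67 -0.89  1.63  0.57  1.11 -1.71]
seat -11.5 [ 0.14  0.74 -1.03  1.63  0.68  1.17 -1.26]
seat 18.5 [ 0.16  0.76 -1.08  1.63  0.72  1.2  -0.76]
seat 48.5 [ 0.18  0.79 -1.12  1.63  0.75  1.22 -0.26]
seat 78.5 [ 0.19  0.81 -1.16  1.62  0.78  1.24  0.24]
seat 108.5 [ 0.21  0.83 -1.2   1.62  0.81  1.26  0.75]
seat 138.5 [ 0.21  0.83 -1.19  1.62  0.8   1.26  1.28]
seat 168.5 [ 0.21  0.83 -1.19  1.62  0.8   1.26  1.8 ]
```

```bash
cat >> h.py <<'E'
def weigh(k,phi,zg=.051):
    c=CUPS[k][0]
    movep([*c,.20],quat(phi)); movel([*c,.115],velocity=.25)
    movel([*c,zg],velocity=.12); f0=F(5)
    gripper_close(40); g=read_finger_gap(); movel([*c,zg+.03],velocity=.1); pause(.15); f1=F()
    print(k,"gap",round(g,4),round(read_finger_gap(),4),"f0",f0.round(2),"f1",f1.round(2),"t",read_time_s())
    return f1[2]-f0[2],f1[2]
def putdown(k,zg=.051):
    c=CUPS[k][0]; movel([*c,zg+.0005],velocity=.06); open_gripper(); movel([*c,.15],velocity=.25)
E
python3 - <<'E'
from h import *
print(weigh("B",-59))
E
```

```text
B gap 0.0494 0.0497 f0 [ 0.2   0.08 -0.11] f1 [-0.05 -0.02 -2.88] t 5.3
(np.float64(-2.7717609635606006), np.float64(-2.8843806529644422))
```

```bash
cat > look.py <<'E'
from h import *
from scipy.optimize import least_squares
def lidfit(lo,hi,r,tag=None):
    cs=[capture("side") for _ in range(4)];d=np.median([c[1] for c in cs],0).astype(np.float32);im=cs[0][0]
    e=read_ee_pos();P=cloud("side",d);zz=P[...,2]
    m=(zz>lo)&(zz<hi)&(np.hypot(P[...,0]-e[0],P[...,1]-e[1])<.045);q=P[m][:,:2]
    s=least_squares(lambda c:np.hypot(q[:,0]-c[0],q[:,1]-c[1])-r,e[:2]+np.array([.0,.0]),loss='soft_l1',f_scale=.001)
    if tag:
        u,v=proj("side",np.array([[e[0],e[1],e[2]-.03]]))[0].astype(int)
        cv2.imwrite(f"pics/{tag}.png",cv2.resize(im[max(0,v-90):v+90,max(0,u-110):u+110],None,fx=3,fy=3,interpolation=cv2.INTER_CUBIC)[:,:,::-1])
    return s.x,len(q),np.abs(s.fun).mean()
E
python3 - <<'E'
from look import *
c=CUPS["B"][0]
movel([*c,.27],velocity=.3)
movep([*SEAT[:2],.27],quat(-41.5))
z=.051+.106+.030
movel([*SEAT[:2],z],velocity=.15);pause(.2)
print(read_ee_pos(),yaw(),read_finger_gap(),F().round(2),read_qpos().round(2))
b=z-.051
print("lid",lidfit(b+.004,b+.022,.033,"hover"),"body",lidfit(b+.030,b+.044,.0305),read_time_s())
E
```

```text
[0.58913918 0.28225    0.18835267] -41.50440090925924 0.049244497975269336 [ 0.01  0.04 -2.66] [-0.17  0.53 -0.53  1.63  0.3   1.06 -1.5 ]
lid (array([0.58910641, 0.28202694]), 257, np.float64(0.0007341974657898772)) body (array([0.58952221, 0.28120259]), 187, np.float64(0.0005959715434432791)) 9.575
```

View pics/hover.png

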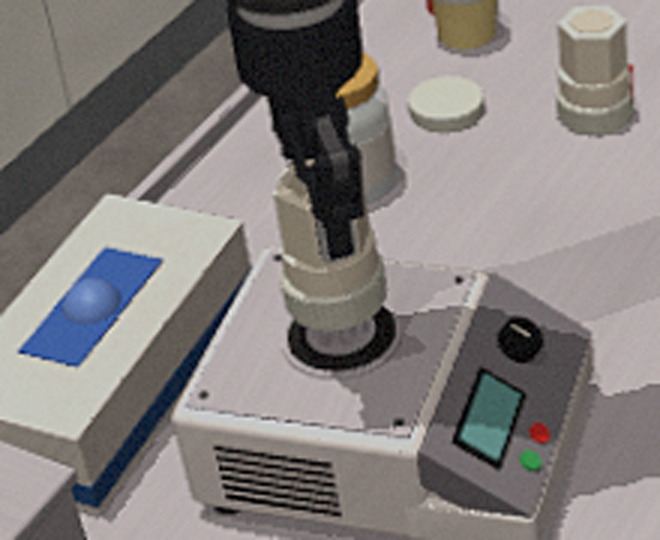

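```bash
cat >> h.py <<'E'
def down(p,phi,zend,lim=10,step=.001,v=.03,f0=-2.7):
    z=p[2];f=None
    while z-step>=zend-1e-9:
        z-=step; movel([p[0],p[1],z],quat(phi),velocity=v); f=np.mean([read_wrist_force() for _ in range(3)],0)
        if f[2]-f0>lim or np.hypot(f[0],f[1])>lim: break
    return z,f
E
python3 - <<'E'
from h import *
base=.051+.106
movel([*SEAT[:2],base+.017],velocity=.06)
print(F(3).round(2))
z,f=down((*SEAT[:2],base+.017),-41.5,base,lim=8)
print("cmd lid h",z-base,"act",read_ee_pos()[2]-base,f.round(2),read_ee_pos(),read_ft_torque(),read_time_s())
E
```

```text
[ 0.57 -0.41 -3.17]
cmd lid h -2.7755575615628914e-17 act 0.0007375000335627935 [-1.83 -2.33  5.3 ] [0.588542   0.28184165 0.1577375 ] [-0.29038318  0.49017833  0.02149745] 14.2417
```

Run:
```python
from look import *
base=.157
z,f=down((*SEAT[:2],base),-41.5,base-.001,lim=14,step=.0005);print(z-base,f.round(2))
print("lid",lidfit(.110,.128,.033,"down"),read_ee_pos()[2]-base)
open_gripper(); pause(.2)
e=read_ee_pos(); movel([e[0],e[1],.30],velocity=.2); print(F(5).round(2))
movep([.5,.0,.3],quat(-41.5)); pause(.3)
cs=[capture("top") for _ in range(4)];d=np.median([c[1] for c in cs],0).astype(np.float32);P=cloud("top",d)
m=(P[...,2]>.185)&(P[...,2]<.215)&(np.hypot(P[...,0]-.5885,P[...,1]-.2818)<.04);print("top face",m.sum(),np.median(P[m],0),P[m].mean(0),"expect z .200")
q=P[m];A=np.c_[q[:,:2]-q[:,:2].mean(0),np.ones(len(q))];print("tilt rad",np.linalg.lstsq(A,q[:,2],rcond=None)[0])
for c,k in((CUPS["A"][0],"A"),(CUPS["C"][0],"C")):
    m=(abs(P[...,2]-.094)<.006)&(np.hypot(P[...,0]-c[0],P[...,1]-c[1])<.04);print(k,P[m].mean(0))
im=capture("side")[0];cv2.imwrite("pics/fin.png",cv2.resize(im[180:420,120:420],None,fx=2.5,fy=2.5,interpolation=cv2.INTER_CUBIC)[:,:,::-1])
print(read_time_s())
```

```text
-0.0010000000000000009 [-4.22 -4.26 11.45]
lid (array([0.58900854, 0.28197257]), 237, np.float64(0.0006439011661848665)) 0.0007373531552155033
[ 0.5  -0.12 -0.85]
top face 421 [0.58606804 0.28097527 0.19956301] [0.58604877 0.28087065 0.19911706] expect z .200
tilt rad [0.0304675  0.04335425 0.19911706]
A [ 0.59769998 -0.14167821  0.09357836]
C [ 0.47770353 -0.11244864  0.09342062]
18.225
```

View pics/fin.png

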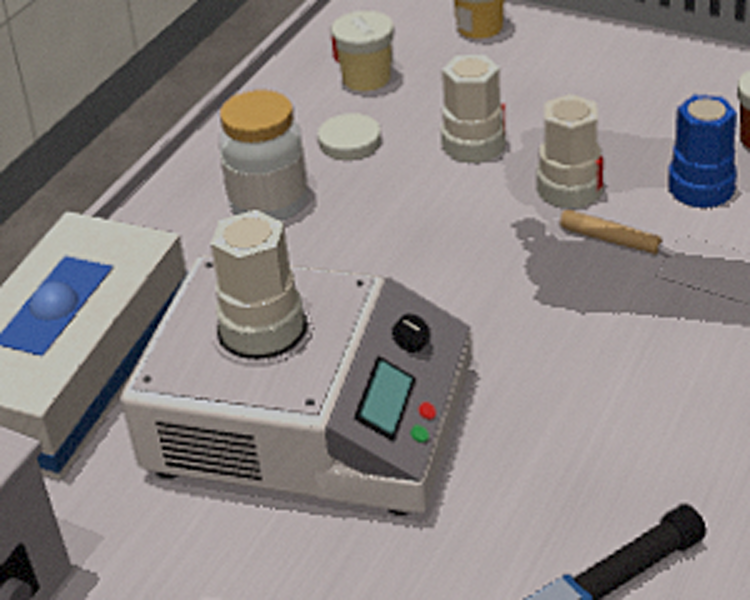

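Run:
```python
from h import *
d=np.median([capture("top")[1] for _ in range(8)],0).astype(np.float32);P=cloud("top",d)
for c in((.5875,.2815),CUPS["A"][0]):
    zt=.2 if c[1]>0 else .094
    m=(abs(P[...,2]-zt)<.008)&(np.hypot(P[...,0]-c[0],P[...,1]-c[1])<.02);q=P[m];A=np.c_[q[:,:2]-c,np.ones(len(q))]
    print(len(q),np.linalg.lstsq(A,q[:,2],rcond=None)[0].round(4),q[:,2].std())
print(read_time_s(),read_finger_gap());finish_job()
```

```text
217 [-0.0013  0.0061  0.2   ] 0.001073500155448903
191 [-0.0106  0.0062  0.0938] 0.0012202341699787973
18.625 0.08522923267192303
the job is handed in; nothing more can be done
```

The full cup is on the mill with its lid home on the seat, released, and the job was handed in at 18.6 s. `finish_job` gives no verdict, so I don't have official confirmation that it passed.

- **Finding the full cup:** I lifted cup B first, the one at (0.513, -0.275). It read about 2.8 N, which matches the full cup at about 300 g, so I did not lift the two empties.
- **Meshing:** I measured the stud's teeth at about 18.5° in the top and side camera depth images, and turned the cup to match. It went down onto the seat on the first try, so it did not need working round. The highest vertical wrist reading was about 11 N, roughly 14 N of push once the cup's own weight is allowed for.
- **Last checks:**
  - The cup's top is at z = 0.200 m, as expected when fully home.
  - Its tilt is about 0.006 rad.
  - The lid centre, measured just before release, is within about 0.2 mm of the seat ring in the side camera.
  - The two empty cups are standing on the trolley and the gripper is open, clear of everything.
  - The last picture shows no bystander disturbed.
- **Checks that disagreed:**
  - A first tilt estimate of about 0.05 rad probably came from edge pixels, because refitting only the middle of the top face gave 0.006 rad.
  - The top camera's mean for the cup's top face was about 2.5 mm off the seat in x, though that camera's earlier measurements of the stud and ring also differed by up to 2 mm.
  - In the last top view, cup C read about 4 mm away in y from its first position. I did not follow this up, because the arm never came near it and it stands upright.

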